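# Try the re-set latch of a key cabinet and hold its door open

## Task

The steel key cabinet lying on its back on the bench has just had its strike plate re-set: lift the green polish tin off its door and stand it gently, upright, on the bench beside the cabinet. Then, before turning anything, tug the door up by its black knob to learn whether the latch catches; if it is caught, turn the knob anticlockwise until it lets go. Lift the door by the knob to about half open (some 50 degrees) and finish still holding it there by the knob, for it has no stay and falls shut; leave the padlock, lock cylinder and brass key alone.

Things in the scene. Friction and masses are not known exactly. Their poses are not given: they have to be found in the camera images.
- key_cabinet: Grey steel key cabinet lying on its back, 200 (x) x 220 (y) mm, fixed to the bench. Origin: centre of its underside; x from the knob edge to the hinge edge (roughly away from the robot), z up. Its door on top is 204 x 226 x 4 mm, upper face 78 mm above the bench when shut.
- cabinet_door (a joint): Door angle, rad: 0 shut, grows as the knob edge rises about the far edge (hinge along the cabinet's y), stop at 1.9. 0.55 kg, almost no friction: falls shut when let go. If the latch is caught the door rises only by its play, about 0.017 rad (3 mm at the knob), then holds firm; if not, it just lifts with about 4 N at the knob (more in a tight grip).
- door_hinge (a point): Middle of the door's hinge axis, at the far edge of the cabinet: 102 mm from the cabinet's centre along its x, 74 mm above the bench.
- knob (a point): On the axis of the black fluted round knob near the door's front edge, 36 mm across, top 36 mm and black grip from 8 mm above the door's face; this point is 18 mm above the face. Door shut: at x = -50 mm, y = 0 of the cabinet, 96 mm above the bench. Moves with the door: 152 mm from the hinge axis along the door, 22 mm above it. Pinched along the hinge direction it pivots between upright fingers.
- latch_knob (a joint): Turn of the knob, rad: 0 with the latch cam and the knob's white line to the front edge, grows turning anticlockwise seen from above, stop at 1.57. Starts between 0 and 0.25; light friction (0.08 N m), stays where left. It does not tell whether the latch is caught (that depends on the hidden strike plate); past about 1.0 the latch is surely free.
- polish_tin: Round green tin with a grey lid, 51 mm across, 60 mm high, about 0.12 kg, standing loose on the door behind the knob. Origin: centre of its underside; z up its axis.
- brass_key: Bystander: brass lever-lock key, 84 x 31 x 11 mm, lying to the left of the cabinet, farther back. Origin: centre of its underside.
- padlock: Bystander: brass padlock, 63 x 42 x 19 mm, lying at the back right of the cabinet. Origin: centre of its underside.
- lock_cylinder: Bystander: brass lock cylinder, 68 x 32 x 17 mm, lying to the left of the cabinet. Origin: centre of its underside.

How it is judged:
By the outcome, as a careful person would: the job done as asked, in the order asked, and still so for the second after the job is handed in, while the arm keeps its last pose, push and grip.
It also fails if it takes over 61 s, if anything falls off the work surface, if the arm or the gripper's body presses on something with over 40 N, if the wrist force passes 120 N, or if a joint passes its speed limit or range.

## Robot

A 7-joint arm with a two-finger parallel gripper is mounted at the origin on a cart in front of the work surface, level with it; the furniture and walls round the work are solid. World frame = base frame: x ahead of the robot, y to its left, z up, the work surface at z = 0. Lengths are in mm, angles in rad, forces in N, time in s.
With the tool pointing down it reaches from about 425 to 1025 mm from the base axis. Payload 3.6 kg.
Tool frame: the origin (TCP) lies at the very end of the fingers, on their centre line; the grasp point (between the pads) lies 19 mm behind it (grip_point_offset is the distance from the TCP to the grasp point, in mm); z points along the fingers, y is the line along which they close (so a half turn about z gives the same grasp; the last joint's range is limited). The gripper opens to 85 mm and grips with 20 to 120 N. Pads are 22 mm wide; open, the fingers measure 114 mm over their backs; the gripper's body (76 mm by 85 mm) begins 54 mm behind the grasp point. The pads swing forward as they close: fully open they stand 13 mm farther back than shut.
Start: joints at [-1.29, 0.591, 0.048, 1.609, -0.033, 0.943, -0.034], TCP at [264.734, 674.941, 192.402] pointing down, gripper open.
Joint ranges: [-2.69, 2.69], [-0.47, 2.24], [-1.27, 1.36], [0.19, 2.51], [-1.53, 4.68], [0.08, 2.07], [-3.09, 3.09]. Speed limits (rad/s): [2.57, 2.57, 3.14, 3.14, 3.14, 3.14, 3.14].

## Interface

Orientations are given as [roll, pitch, yaw] about the fixed x, y, z axes, in that order (R = Rz(yaw) Ry(pitch) Rx(roll)).
In Python, from plant import get_obs, read_camera, camera_info, sign_off, grip_point_offset gives the robot as it stands. The module is installed in compiled form; this text tells all that it offers.
- The arm moves only by the tool jog_arm, never from a script. Its arguments are lists of equal length, an entry for each row: "travel": the shift along the tool's x, y, z in units of 40 mm (1.0 is 40 mm), a list of three; "rot": the turn, a rotation vector about the tool's x, y, z in units of 6 degrees (1.0 is 6 degrees), a list of three; "gripper": the finger opening in mm, from 0 to 85.4. In form: {"travel": [[tx, ty, tz], ...], "rot": [[ax, ay, az], ...], "gripper": [gripper, ...]}. A call has 1 to 5 rows; each row shifts and turns the commanded pose from where the row before left it, along the tool's axes as they then stand; what a row does not reach is not made up. A row lasts 1/8 s, in which the tool goes at most 62.5 mm and 10.7 degrees, less where a joint would pass 70% of its speed; a pose out of reach is approached as far as the arm can. A call is refused whole if a number of a shift passes 1 or a number of a turn 1, either way. A call with a gripper value outside its range is refused whole. The fingers move at their own pace and stop on an object; the grip force is fixed at half the most. Time passes only in rows, so rows that do not move let the fingers close. It gives the time, the measured TCP pose, the force, the opening and the grip force at its end, in the units of the state.
- get_obs(): the state, without advancing time (a new reading comes with each control period).
- read_camera(name): name is "scene" or "top" or "wrist"; returns the picture (420x560x3 uint8, red, green, blue); there is no depth.
- camera_info(name): a dict with "K" (3x3 intrinsics, pixels), "eye" and "attitude" of the camera in the world. Camera axes: x right, y down, z forward; pixel columns grow to the right and rows downward; lengths in mm; the calibration is good to about 2 mm. The wrist camera is an equidistant fisheye: a pixel r from the principal point sees the ray r / f radians off the axis. A picture is of the moment at which its call begins: read the wrist's pose just before it. camera_info takes no time and is no camera call; for the wrist camera it gives the pose at the moment of the call.
- sign_off(): hands the job in; it is judged then, once.
The state is a dict: "t": time; "qpos": joint angles; "joint_velocities": joint speeds; "effort": joint torques, N m; "eef_pos": TCP position; "tcp_rot": TCP orientation; "ft_force": force on the tool from outside, world axes, zero at the start; "torque": the same for the moment, N m; "gripper_width": finger opening in mm; "grip_force": force on a finger pad.
Only numpy, scipy, OpenCV 4.12 (cv2) and the standard library are available. Lean on these libraries where they do the work, as an engineer would, in place of code of your own. Each camera call takes 0.05 s, during which the arm holds its last target. There are 200 camera calls.

## Working session

There is one attempt and no reset: what is moved stays moved. The work goes in short steps, Python scripts to look and compute and a tool call to move; the robot and the scene stay as the last step left them, time stands still between calls to the robot, and variables do not carry over. Pictures are saved under pics/ and viewed, at most 10 in all, crops included, and the job is handed in when it is done.

Besides the shell and the picture viewer there is one more tool, called after "Call:" as name(argument=value, ...) on one line, values as JSON. jog_arm: Moves the arm, as the interface text tells. Its arguments: {"type":"object","properties":{"travel":{"type":"array"},"rot":{"type":"array"},"gripper":{"type":"array"}},"required":["travel","rot","gripper"]}

```bash
mkdir -p pics; python3 - <<'E'
from plant import *
import cv2
o=get_obs()
for k in ("t","eef_pos","tcp_rot","ft_force","gripper_width"): print(k,o[k])
print(grip_point_offset)
for n in ("scene","top"):
    print(n,camera_info(n)); cv2.imwrite(f"pics/{n}0.png",cv2.cvtColor(read_camera(n),cv2.COLOR_RGB2BGR))
E
```

```text
t 0.0
eef_pos [264.40392168 674.07578909 191.23378687]
tcp_rot [-3.13936028e+00  1.20607719e-04  2.76784742e+00]
ft_force [ 0.55921112  1.17308878 -0.3559034 ]
gripper_width 85.60510880105161
18.700000000000003
scene {'K': array([[410.71033057,   0.        , 284.24893124],
       [  0.        , 410.71033057, 214.41140351],
       [  0.        ,   0.        ,   1.        ]]), 'eye': array([-114.41830319, -483.76137237,  523.81330077]), 'attitude': array([-2.06026461, -0.00816456, -1.02259334])}
top {'K': array([[530.75054155,   0.        , 277.89267936],
       [  0.        , 530.75054155, 203.850403  ],
       [  0.        ,   0.        ,   1.        ]]), 'eye': array([ 285.01764974,  -75.46067736, 1285.36908944]), 'attitude': array([-2.92469890e+00,  1.65668789e-03, -1.56906320e+00])}
```

View pics/top0.png

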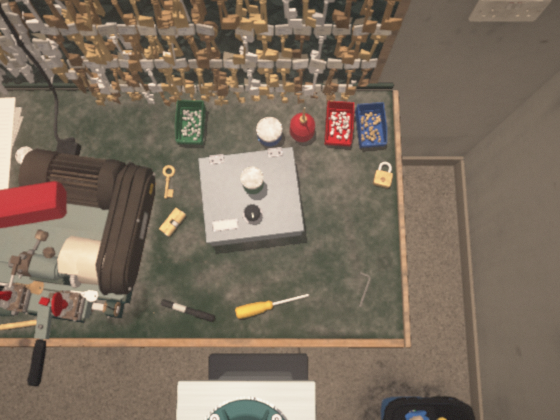

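View pics/scene0.png

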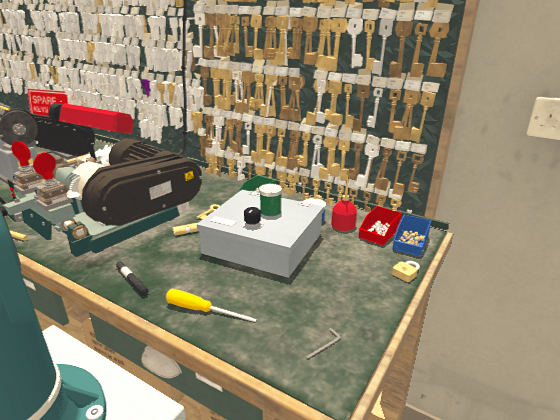

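The top view shows the cabinet spanning about (200..302, 150..243), the tin lid near (252,178) and the knob near (253,213). The scene view confirms the tin standing behind the knob. Next I'll project these pixels and zoom in on the cabinet.

```bash
cat > h.py <<'E'
from plant import *
import numpy as np, cv2
from scipy.spatial.transform import Rotation as R
def at(n,px,z):
    c=camera_info(n); d=R.from_euler('xyz',c['attitude']).as_matrix()@np.linalg.solve(c['K'],[*px,1]); e=c['eye']
    return e+d*(z-e[2])/d[2]
def proj(n,p):
    c=camera_info(n); q=c['K']@(R.from_euler('xyz',c['attitude']).as_matrix().T@(np.array(p)-c['eye'])); return q[:2]/q[2]
def st():
    o=get_obs()
    for k in ("t","eef_pos","tcp_rot","ft_force","torque","gripper_width","grip_force"): print(k,np.round(o[k],3))
E
python3 - <<'E'
from h import *
i=cv2.imread("pics/top0.png")
c=cv2.resize(i[135:255,185:320],None,fx=5,fy=5,interpolation=cv2.INTER_CUBIC)
cv2.imwrite("pics/top0c.png",c)
for nm,px,z in (("tinlid",(252,177.5),138),("knobtop",(253,213),114),("key",(168,182),5),("cyl",(172,222),8),("padlock",(384,178),10)): print(nm,at("top",px,z).round(1))
for px in ((200,157),(293,149),(302,235),(207,243)): print(at("top",px,78).round(1))
E
```

```text
tinlid [598.2 -15.1 138. ]
knobtop [522.  -17.1 114. ]
key [622.6 201.3   5. ]
cyl [520.7 186.2   8. ]
padlock [ 632.2 -336.6   10. ]
[664.8 112.3  78. ]
[ 685.  -108.8   78. ]
[ 477.8 -128.6   78. ]
[458.9  89.4  78. ]
```

View pics/top0c.png

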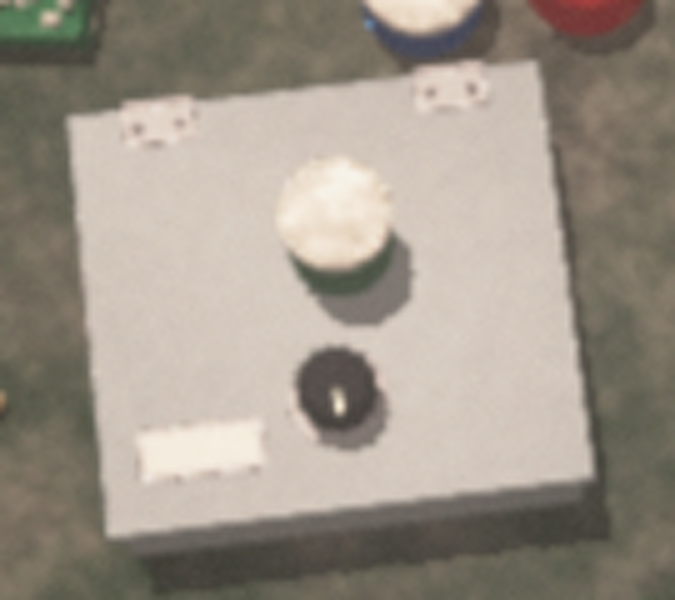

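The crop shows door corners at about (68,115), (538,62), (594,483) and (108,537), the lid centre at (336,213) and the knob at (337,388), with its white line towards the front edge.

```bash
python3 - <<'E'
from h import *
f=lambda x,y:((x+.5)/5-.5+185,(y+.5)/5-.5+135)
C=[at("top",f(*p),78) for p in ((68,115),(538,62),(594,483),(108,537))]
C=np.array(C); print(C.round(1)); c=C.mean(0); print("centre",c)
ax=(C[0]+C[1]-C[2]-C[3]); ay=(C[0]+C[3]-C[1]-C[2]); print("yaw",np.arctan2(ax[1],ax[0]),np.arctan2(-ay[0],ay[1]),np.linalg.norm(ax)/2,np.linalg.norm(ay)/2)
yaw=np.arctan2(ax[1],ax[0]); u=np.array([np.cos(yaw),np.sin(yaw),0])
print("knob pred",c-50*u,"meas",at("top",f(337,388),114),"tin",at("top",f(336,213),138))
i=cv2.cvtColor(cv2.imread("pics/scene0.png"),cv2.COLOR_BGR2HSV)
# line angle and knob/tin check in scene
for p in ([522,-17,114],[598,-15,138]): print(proj("scene",p))
print(R.from_euler('xyz',get_obs()['tcp_rot']).as_matrix().round(3))
E
```

```text
[[ 663.3  116.5   78. ]
 [ 690.  -106.9   78. ]
 [ 486.7 -131.9   78. ]
 [ 461.2   91.3   78. ]]
centre [575.30290036  -7.73742024  78.        ]
yaw 0.12320096042150946 0.11609977892160635 204.25699761169133 224.785201665602
knob pred [525.68188255 -13.88189673  78.        ] meas [523.80022087 -14.78706349 114.        ] tin [598.85987489 -14.60440847 138.        ]
[251.80183658 210.45663257]
[270.19693932 187.82458299]
[[-0.931  0.365 -0.001]
 [ 0.365  0.931 -0.002]
 [-0.    -0.002 -1.   ]]
```

Call:
jog_arm(travel=[[0,0,-0.8],[0,0,-0.8],[0,0,-0.8],[0,0,-0.8],[0,0,-0.8]], rot=[[0,0,-0.95],[0,0,-0.95],[0,0,-0.95],[0,0,-0.95],[0,0,-0.95]], gripper=[85,85,85,85,85])

```text
t: 0.72
eef_pos: [264.6, 674.4, 352.7]
tcp_rot: [-3.14, -0.001, -3.015]
ft_force: [0.2, 0.6, 0.6]
gripper_width: 85.0
grip_force: 0.0
```

Call:
jog_arm(travel=[[-0.3,-0.9,0],[-0.3,-0.9,0],[-0.3,-0.9,0],[-0.3,-0.9,0],[-0.3,-0.9,0]], rot=[[0,0,0],[0,0,0],[0,0,0],[0,0,0],[0,0,0]], gripper=[85,85,85,85,85])

```text
t: 1.35
eef_pos: [346.8, 502.1, 351.9]
tcp_rot: [-3.141, -0.001, -3.018]
ft_force: [-0.8, -0.0, -0.2]
gripper_width: 85.0
grip_force: 0.0
```

Call:
jog_arm(travel=[[-0.3,-0.9,0],[-0.3,-0.9,0],[-0.3,-0.9,0],[-0.3,-0.9,0],[-0.3,-0.9,0]], rot=[[0,0,0],[0,0,0],[0,0,0],[0,0,0],[0,0,0]], gripper=[85,85,85,85,85])

```text
t: 1.98
eef_pos: [428.3, 331.0, 352.0]
tcp_rot: [-3.141, -0.001, -3.018]
ft_force: [-0.1, 0.1, -0.6]
gripper_width: 85.0
grip_force: 0.0
```

Call:
jog_arm(travel=[[-0.3,-0.9,0],[-0.3,-0.9,0],[-0.3,-0.9,0],[-0.3,-0.9,0],[-0.3,-0.9,0]], rot=[[0,0,0],[0,0,0],[0,0,0],[0,0,0],[0,0,0]], gripper=[85,85,85,85,85])

```text
t: 2.6
eef_pos: [510.0, 159.9, 352.0]
tcp_rot: [-3.141, -0.001, -3.018]
ft_force: [0.2, 0.3, -0.2]
gripper_width: 85.0
grip_force: 0.0
```

Call:
jog_arm(travel=[[-0.3,-0.9,0.3],[-0.3,-0.9,0.5],[-0.3,-0.9,0.8],[-0.3,-0.9,0.9],[-0.3,-0.9,0.9]], rot=[[0,0,0],[0,0,0],[0,0,0],[0,0,0],[0,0,0]], gripper=[85,85,85,85,85])

```text
t: 3.22
eef_pos: [591.9, -10.9, 215.1]
tcp_rot: [3.141, -0.0, -3.018]
ft_force: [0.4, 0.8, -0.0]
gripper_width: 85.1
grip_force: 0.0
```

```bash
python3 - <<'E'
from h import *
st(); print(get_obs()['qpos'].round(2) if hasattr(get_obs()['qpos'],'round') else get_obs()['qpos'])
ci=camera_info("wrist"); print(ci)
i=read_camera("wrist"); cv2.imwrite("pics/w1.png",cv2.cvtColor(i,cv2.COLOR_RGB2BGR))
for n,p in (("tin",[599,-15,138]),("knob",[525,-14,114])):
    d=R.from_euler('xyz',ci['attitude']).as_matrix().T@(np.array(p)-ci['eye']); th=np.arctan2(np.hypot(d[0],d[1]),d[2]); print(n,ci['K'][:2,2]+ci['K'][0,0]*th*d[:2]/np.hypot(d[0],d[1]))
E
```

```text
t 3.225
eef_pos [591.866 -10.865 215.085]
tcp_rot [ 3.141 -0.    -3.018]
ft_force [ 0.431  0.798 -0.007]
torque [ 0.022 -0.034  0.052]
gripper_width 85.128
grip_force 0.0
[-0.22  0.4   0.22  1.9  -0.12  0.85  1.75]
{'K': array([[325.1922621 ,   0.        , 277.20252084],
       [  0.        , 325.1922621 , 212.89002032],
       [  0.        ,   0.        ,   1.        ]]), 'eye': array([521.16603577, -20.43879907, 397.20190788]), 'attitude': array([ 2.86073972e+00, -5.29847500e-06,  1.69490013e+00])}
tin [272.10956971 216.50836574]
knob [284.07043022 126.85474359]
```

View pics/w1.png

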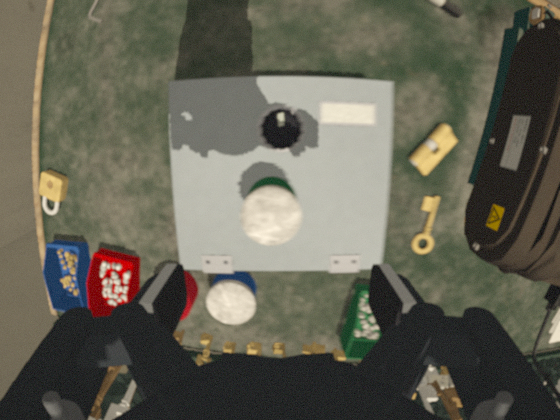

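The wrist view shows the lid at (272,214) and the knob at (282,127), within about 2 mm of where I projected them. I'll descend and grip.

Call:
jog_arm(travel=[[-0.16,-0.12,0.5],[0,0,0.7],[0,0,0.7],[0,0,0.6],[0,0,0.4]], rot=[[0,0,0],[0,0,0],[0,0,0],[0,0,0],[0,0,0]], gripper=[85,85,85,85,85])

```text
t: 3.9
eef_pos: [598.3, -12.3, 99.1]
tcp_rot: [3.141, -0.001, -3.016]
ft_force: [0.1, 0.6, -0.1]
gripper_width: 85.1
grip_force: 0.0
```

Call:
jog_arm(travel=[[0,0,0],[0,0,0],[0,0,0],[0,0,0],[0,0,0]], rot=[[0,0,0],[0,0,0],[0,0,0],[0,0,0],[0,0,0]], gripper=[70,58,46,46,46])

```text
t: 4.53
eef_pos: [598.9, -13.9, 100.8]
tcp_rot: [-3.142, 0.001, -3.018]
ft_force: [0.2, -0.0, -1.2]
gripper_width: 46.0
grip_force: 0.0
```

```bash
python3 - <<'E'
from h import *
st(); i=read_camera("scene"); st()
j=read_camera("wrist")
a=cv2.resize(i[120:300,180:380],(400,360)); b=cv2.resize(j,(400,300)); o=np.zeros((360,800,3),np.uint8); o[:,:400]=a; o[:300,400:]=b
cv2.imwrite("pics/s2.png",cv2.cvtColor(o,cv2.COLOR_RGB2BGR))
E
```

```text
t 4.525
eef_pos [598.893 -13.923 100.831]
tcp_rot [-3.142e+00  1.000e-03 -3.018e+00]
ft_force [ 0.217 -0.013 -1.155]
torque [-0.006 -0.019 -0.   ]
gripper_width 45.971
grip_force 0.0
t 4.575
eef_pos [598.821 -13.924 100.727]
tcp_rot [ 3.142e+00  1.000e-03 -3.018e+00]
ft_force [ 0.317  0.412 -0.064]
torque [-0.003 -0.037 -0.078]
gripper_width 45.673
grip_force 0.0
```

View pics/s2.png

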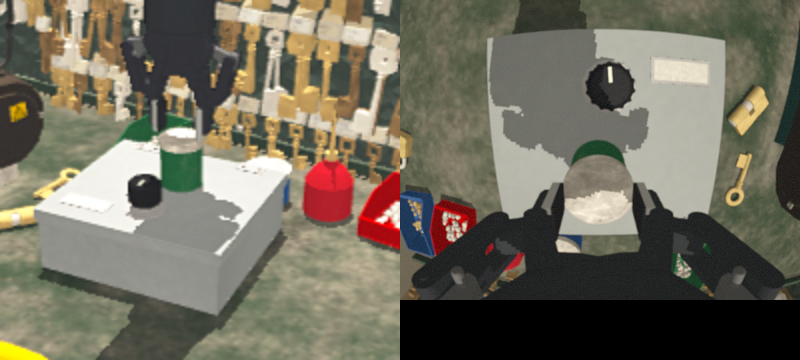

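The pads straddle the lid (fingers at (555,210) and (645,210)) but aren't touching it yet, so I'll close further.

Call:
jog_arm(travel=[[0,0,0],[0,0,0],[0,0,0]], rot=[[0,0,0],[0,0,0],[0,0,0]], gripper=[38,34,30])

```text
t: 5.0
eef_pos: [598.6, -13.9, 100.4]
tcp_rot: [-3.142, -0.0, -3.018]
ft_force: [0.4, -0.1, -0.5]
gripper_width: 30.5
grip_force: 0.0
```

```bash
python3 - <<'E'
from h import *
st(); i=read_camera("scene"); j=read_camera("wrist")
a=cv2.resize(i[120:300,180:380],(400,360)); b=cv2.resize(j[120:400,140:420],(400,400)); o=np.zeros((400,800,3),np.uint8); o[:360,:400]=a; o[:,400:]=b
cv2.imwrite("pics/s3.png",cv2.cvtColor(o,cv2.COLOR_RGB2BGR))
E
```

```text
t 5.0
eef_pos [598.638 -13.946 100.376]
tcp_rot [-3.142 -0.    -3.018]
ft_force [ 0.398 -0.053 -0.513]
torque [-0.018 -0.023 -0.008]
gripper_width 30.465
grip_force 0.0
```

View pics/s3.png

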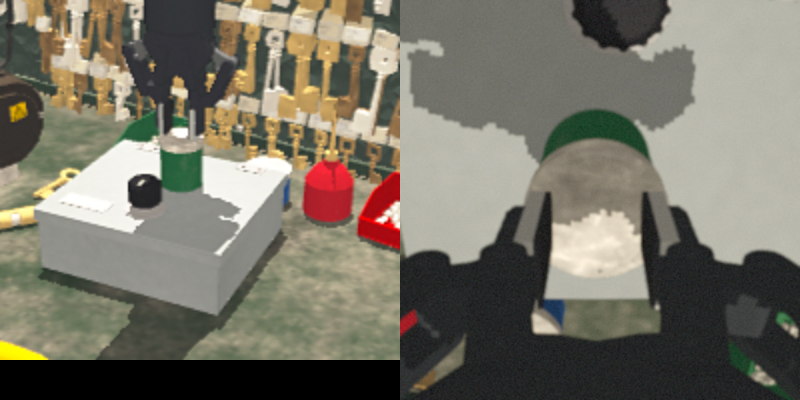

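The scene crop shows the fingertips ending at lid height, and the wrist view shows them passing over the lid. So the tips seem higher than the reported TCP. I'll check that numerically.

```bash
python3 - <<'E'
from h import *
o=get_obs(); p=o['eef_pos']; ci=camera_info("wrist")
def pw(p):
    d=R.from_euler('xyz',ci['attitude']).as_matrix().T@(np.array(p)-ci['eye']); r=np.hypot(d[0],d[1]); q=ci['K'][:2,2]+ci['K'][0,0]*np.arctan2(r,d[2])*d[:2]/r; return ((q-[140,120])/.7+[400,0]).round()
def ps(p): return ((proj("scene",p)-[180,120])*2).round()
T=R.from_euler('xyz',o['tcp_rot']).as_matrix()
print("eye",ci['eye'],p)
for dz in (0,20,40,60):
    for s in (-1,1):
        q=p+T@np.array([11,s*15.2,-dz]);q2=p+T@np.array([-11,s*15.2,-dz]); print(dz,s,pw(q),pw(q2),ps(p+T@np.array([0,s*15.2,-dz])))
print("lid",pw([599,-15,138]),ps([599,-15,138]),"base",ps([599,-15,78]))
E
```

```text
eye [527.90129501 -23.46311242 282.45593926] [598.63031887 -13.96235053 100.38209395]
0 -1 [561. 151.] [562. 199.] [192. 167.]
0 1 [634. 151.] [633. 199.] [168. 162.]
20 -1 [557. 168.] [559. 220.] [192. 152.]
20 1 [639. 168.] [637. 220.] [168. 147.]
40 -1 [552. 189.] [555. 246.] [192. 136.]
40 1 [644. 189.] [641. 246.] [168. 131.]
60 -1 [547. 215.] [550. 277.] [192. 119.]
60 1 [650. 215.] [647. 277.] [168. 115.]
lid [595. 216.] [181. 135.] base [181. 182.]
```

Both views agree: the real fingertips are about 40 mm short of the reported TCP, so true tip z ≈ eef z + 40. Laterally they are centred. I'll reopen, descend 40 mm and grip.

Call:
jog_arm(travel=[[0,0,-0.1],[0,0,0],[0,0,0],[0,0,0]], rot=[[0,0,0],[0,0,0],[0,0,0],[0,0,0]], gripper=[50,70,85,85])

```text
t: 5.6
eef_pos: [598.6, -13.9, 104.4]
tcp_rot: [-3.142, -0.0, -3.018]
ft_force: [0.6, -0.6, 0.9]
gripper_width: 85.2
grip_force: 0.0
```

Call:
jog_arm(travel=[[0,0,0.4],[0,0,0.4],[0,0,0.3]], rot=[[0,0,0],[0,0,0],[0,0,0]], gripper=[85,85,85])

```text
t: 5.98
eef_pos: [597.7, -13.9, 58.5]
tcp_rot: [3.141, -0.002, -3.018]
ft_force: [0.2, 0.1, -0.1]
gripper_width: 85.1
grip_force: 0.0
```

Call:
jog_arm(travel=[[0,0,0],[0,0,0],[0,0,0],[0,0,0]], rot=[[0,0,0],[0,0,0],[0,0,0],[0,0,0]], gripper=[70,58,46,46])

```text
t: 6.48
eef_pos: [599.4, -14.1, 61.1]
tcp_rot: [-3.141, 0.002, -3.018]
ft_force: [-0.2, -0.7, 1.6]
gripper_width: 48.3
grip_force: 61.9
```

Gripped at 62 N. Now I'll lift, carry it to the right and lower it.

Call:
jog_arm(travel=[[0,0,-0.1],[0,0,-0.3],[0,0,-0.4],[0,0,-0.4],[0,0,-0.3]], rot=[[0,0,0],[0,0,0],[0,0,0],[0,0,0],[0,0,0]], gripper=[46,46,46,46,46])

```text
t: 7.1
eef_pos: [599.2, -14.0, 122.1]
tcp_rot: [-3.141, 0.002, -3.018]
ft_force: [-0.0, 0.3, -1.1]
gripper_width: 48.3
grip_force: 61.9
```

Call:
jog_arm(travel=[[0.1,-0.3,0],[0.15,-0.6,0],[0.2,-0.7,0],[0.2,-0.7,0],[0.2,-0.7,0]], rot=[[0,0,0],[0,0,0],[0,0,0],[0,0,0],[0,0,0]], gripper=[46,46,46,46,46])

```text
t: 7.72
eef_pos: [578.5, -139.2, 119.9]
tcp_rot: [-3.141, -0.001, -3.019]
ft_force: [0.3, -0.1, -0.6]
gripper_width: 48.4
grip_force: 61.9
```

Call:
jog_arm(travel=[[0.15,-0.7,0],[0.1,-0.7,0],[0.1,-0.5,0],[0.05,-0.26,0],[0,0,0.4]], rot=[[0,0,0],[0,0,0],[0,0,0],[0,0,0],[0,0,0]], gripper=[46,46,46,46,46])

```text
t: 8.35
eef_pos: [575.4, -226.0, 104.9]
tcp_rot: [-3.14, 0.003, -3.019]
ft_force: [0.5, -0.4, -0.3]
gripper_width: 47.8
grip_force: 61.9
```

Call:
jog_arm(travel=[[0,0,0.7],[0,0,0.7],[0,0,0.7],[0,0,0.4],[0,0,0.2]], rot=[[0,0,0],[0,0,0],[0,0,0],[0,0,0],[0,0,0]], gripper=[46,46,46,46,46])

```text
t: 8.98
eef_pos: [574.0, -223.6, -5.0]
tcp_rot: [3.14, -0.001, -3.017]
ft_force: [0.6, -0.4, -0.5]
gripper_width: 48.3
grip_force: 61.9
```

Base is now about 12 mm above the bench; I'll lower it slowly.

Call:
jog_arm(travel=[[0,0,0.1],[0,0,0.07],[0,0,0.05],[0,0,0]], rot=[[0,0,0],[0,0,0],[0,0,0],[0,0,0]], gripper=[46,46,46,46])

```text
t: 9.48
eef_pos: [574.7, -225.1, -12.0]
tcp_rot: [-3.141, 0.001, -3.018]
ft_force: [0.4, -0.4, 0.1]
gripper_width: 47.9
grip_force: 61.9
```

Call:
jog_arm(travel=[[0,0,0.04],[0,0,0.03],[0,0,0]], rot=[[0,0,0],[0,0,0],[0,0,0]], gripper=[46,46,46])

```text
t: 9.85
eef_pos: [574.4, -224.9, -15.3]
tcp_rot: [3.142, -0.0, -3.018]
ft_force: [-0.2, -0.0, -1.7]
gripper_width: 48.4
grip_force: 61.9
```

Call:
jog_arm(travel=[[0,0,0.03],[0,0,0]], rot=[[0,0,0],[0,0,0]], gripper=[46,46])

```text
t: 10.1
eef_pos: [574.5, -224.9, -16.5]
tcp_rot: [-3.142, -0.0, -3.018]
ft_force: [-0.6, 0.7, -1.5]
gripper_width: 48.5
grip_force: 61.9
```

Call:
jog_arm(travel=[[0,0,0.03],[0,0,0]], rot=[[0,0,0],[0,0,0]], gripper=[46,46])

```text
t: 10.35
eef_pos: [574.5, -225.0, -16.9]
tcp_rot: [3.141, 0.0, -3.018]
ft_force: [-2.2, 0.8, 5.3]
gripper_width: 48.1
grip_force: 62.3
```

It's in contact at 5 N. I'll open and rise.

Call:
jog_arm(travel=[[0,0,0],[0,0,0],[0,0,0],[0,0,0],[0,0,0]], rot=[[0,0,0],[0,0,0],[0,0,0],[0,0,0],[0,0,0]], gripper=[52,60,72,85,85])

```text
t: 10.98
eef_pos: [574.5, -224.9, -17.6]
tcp_rot: [-3.142, 0.0, -3.018]
ft_force: [-1.1, -0.4, 0.8]
gripper_width: 84.7
grip_force: 0.0
```

Call:
jog_arm(travel=[[0,0,-0.3],[0,0,-0.7],[0,0,-0.9],[0,0,-0.9],[0,0,-0.9]], rot=[[0,0,0],[0,0,0],[0,0,0],[0,0,0],[0,0,0]], gripper=[85,85,85,85,85])

```text
t: 11.6
eef_pos: [574.4, -224.9, 132.5]
tcp_rot: [-3.141, 0.001, -3.018]
ft_force: [0.7, -0.3, 0.5]
gripper_width: 84.9
grip_force: 0.0
```

Call:
jog_arm(travel=[[0.08,0.6,0],[0.08,0.8,0],[0.08,0.8,0],[0.08,0.8,0],[0.08,0.8,0]], rot=[[0,0,0],[0,0,0],[0,0,0],[0,0,0],[0,0,0]], gripper=[85,85,85,85,85])

```text
t: 12.22
eef_pos: [538.3, -73.8, 130.0]
tcp_rot: [3.141, -0.002, -3.017]
ft_force: [0.5, 0.1, -0.7]
gripper_width: 84.9
grip_force: 0.0
```

Call:
jog_arm(travel=[[0.08,0.8,0],[0.1,0.78,0],[0,0,0],[0,0,0],[0,0,0]], rot=[[0,0,0],[0,0,0],[0,0,0.95],[0,0,0.95],[0,0,0.95]], gripper=[85,85,85,85,85])

```text
t: 12.85
eef_pos: [523.4, -13.0, 129.9]
tcp_rot: [3.141, -0.002, 2.965]
ft_force: [0.2, 0.8, -0.2]
gripper_width: 85.2
grip_force: 0.0
```

Call:
jog_arm(travel=[[0,0,0],[0,0,0],[0,0,0],[0,0,0],[0,0,0]], rot=[[0,0,0.95],[0,0,0.95],[0,0,0.95],[0,0,0.95],[0,0,0.95]], gripper=[85,85,85,85,85])

```text
t: 13.48
eef_pos: [523.4, -13.1, 129.9]
tcp_rot: [-3.141, -0.002, 2.467]
ft_force: [-0.3, 0.0, -0.4]
gripper_width: 84.8
grip_force: 0.0
```

Call:
jog_arm(travel=[[0,0,0],[0,0,0],[0,0,0],[0,0,0],[0,0,0]], rot=[[0,0,0.95],[0,0,0.95],[0,0,0.95],[0,0,0.95],[0,0,0]], gripper=[85,85,85,85,85])

```text
t: 14.1
eef_pos: [523.7, -13.2, 129.9]
tcp_rot: [-3.14, -0.001, 2.074]
ft_force: [0.3, -0.4, 0.3]
gripper_width: 84.8
grip_force: 0.0
```

```bash
python3 - <<'E'
from h import *
st(); o=get_obs(); print(np.round(o['qpos'],2)); ci=camera_info("wrist")
j=read_camera("wrist"); i=read_camera("scene")
def pw(p):
    d=R.from_euler('xyz',ci['attitude']).as_matrix().T@(np.array(p)-ci['eye']); r=np.hypot(d[0],d[1]); return (ci['K'][:2,2]+ci['K'][0,0]*np.arctan2(r,d[2])*d[:2]/r).round()
T=R.from_euler('xyz',o['tcp_rot']).as_matrix()
print("knob",pw([525,-14,114]),"tips",[pw(o['eef_pos']+T@np.array([0,s*42.5,-40-13])) for s in(-1,1)],"tin scene",proj("scene",[575,-225,60]),proj("scene",[575,-225,0]))
a=cv2.resize(i[130:340,180:460],(280,210)); p=np.zeros((420,800,3),np.uint8); p[:,:520]=j[:,20:540]; p[:210,520:]=a
cv2.imwrite("pics/s4.png",cv2.cvtColor(p,cv2.COLOR_RGB2BGR))
E
```

```text
t 14.1
eef_pos [523.672 -13.224 129.894]
tcp_rot [-3.140e+00 -1.000e-03  2.074e+00]
ft_force [ 0.314 -0.426  0.329]
torque [-0.013  0.042  0.013]
gripper_width 84.793
grip_force 0.0
[-0.46  0.48  0.53  2.13 -0.41  0.63  0.87]
knob [280. 234.] tips [array([187., 281.]), array([372., 281.])] tin scene [348.78952099 248.10460244] [346.50533669 271.60189305]
```

View pics/s4.png

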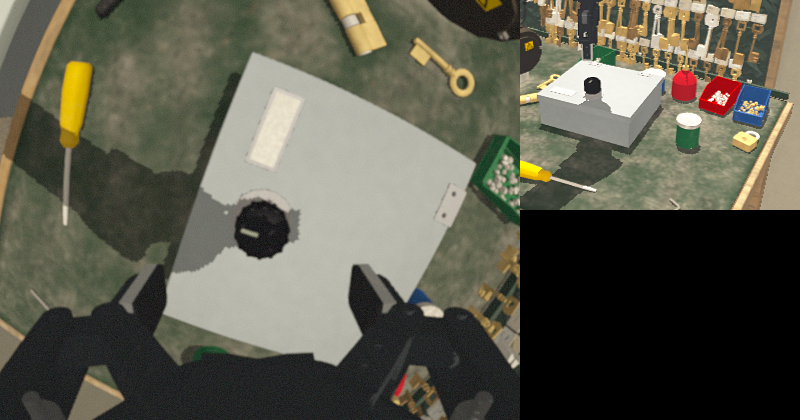

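The tin stands upright on the bench to the right. The knob is at (282,230) in the wrist picture against (280,234) predicted, with its white line pointing to the front edge. I'll descend and grip.

Call:
jog_arm(travel=[[-0.04,0.03,0.4],[0,0,0.6],[0,0,0.5],[0,0,0.4],[0,0,0.17]], rot=[[0,0,0],[0,0,0],[0,0,0],[0,0,0],[0,0,0]], gripper=[85,85,75,65,60])

```text
t: 14.82
eef_pos: [526.0, -15.2, 46.3]
tcp_rot: [-3.14, -0.001, 2.071]
ft_force: [0.5, 0.1, 1.0]
gripper_width: 60.1
grip_force: 0.0
```

Call:
jog_arm(travel=[[0,0,0],[0,0,0],[0,0,0],[0,0,0],[0,0,0]], rot=[[0,0,0],[0,0,0],[0,0,0],[0,0,0],[0,0,0]], gripper=[50,40,32,28,28])

```text
t: 15.45
eef_pos: [527.9, -14.8, 48.6]
tcp_rot: [3.139, 0.001, 2.072]
ft_force: [0.2, 0.9, 5.8]
gripper_width: 34.1
grip_force: 59.7
```

Gripped at 34 mm and 60 N. Now the tug, straight up in small steps.

Call:
jog_arm(travel=[[0,0,-0.05],[0,0,-0.05],[0,0,0]], rot=[[0,0,0],[0,0,0],[0,0,0]], gripper=[28,28,28])

```text
t: 15.82
eef_pos: [528.1, -14.9, 51.4]
tcp_rot: [3.14, 0.002, 2.072]
ft_force: [6.0, 0.8, -8.2]
gripper_width: 34.5
grip_force: 60.6
```

Call:
jog_arm(travel=[[0,0,-0.05],[0,0,-0.05],[0,0,0]], rot=[[0,0,0],[0,0,0],[0,0,0]], gripper=[28,28,28])

```text
t: 16.2
eef_pos: [527.9, -15.0, 52.4]
tcp_rot: [-3.141, 0.004, 2.072]
ft_force: [11.3, -1.6, -36.7]
gripper_width: 33.8
grip_force: 65.0
```

It's caught: 37 N after about 3.5 mm. I'll relax, then turn anticlockwise.

Call:
jog_arm(travel=[[0,0,0.1],[0,0,0.06],[0,0,0]], rot=[[0,0,0],[0,0,0],[0,0,0]], gripper=[28,28,28])

```text
t: 16.58
eef_pos: [527.8, -14.9, 49.3]
tcp_rot: [3.14, 0.001, 2.072]
ft_force: [6.2, 1.3, -5.7]
gripper_width: 33.9
grip_force: 68.7
```

Call:
jog_arm(travel=[[0,0,0],[0,0,0],[0,0,0],[0,0,0],[0,0,0]], rot=[[0,0,-0.5],[0,0,-0.7],[0,0,-0.7],[0,0,-0.7],[0,0,-0.7]], gripper=[28,28,28,28,28])

```text
t: 17.2
eef_pos: [528.3, -14.6, 49.6]
tcp_rot: [3.14, 0.002, 2.42]
ft_force: [4.8, 1.2, -6.9]
gripper_width: 34.0
grip_force: 68.4
```

Call:
jog_arm(travel=[[0,0,0],[0,0,0],[0,0,0],[0,0,0],[0,0,0]], rot=[[0,0,-0.7],[0,0,-0.7],[0,0,-0.7],[0,0,-0.7],[0,0,-0.7]], gripper=[28,28,28,28,28])

```text
t: 17.82
eef_pos: [528.5, -14.3, 49.7]
tcp_rot: [3.14, 0.003, 2.787]
ft_force: [5.9, 2.8, -5.6]
gripper_width: 34.2
grip_force: 68.4
```

Call:
jog_arm(travel=[[0,0,0],[0,0,0],[0,0,0],[0,0,0],[0,0,0]], rot=[[0,0,-0.7],[0,0,-0.7],[0,0,-0.7],[0,0,-0.7],[0,0,-0.5]], gripper=[28,28,28,28,28])

```text
t: 18.45
eef_pos: [528.6, -13.9, 49.7]
tcp_rot: [3.141, 0.004, 3.132]
ft_force: [5.1, 3.4, -6.0]
gripper_width: 34.0
grip_force: 68.5
```

```bash
python3 - <<'E'
from h import *
st()
E
```

```text
t 18.45
eef_pos [528.61  -13.9    49.707]
tcp_rot [3.141 0.004 3.132]
ft_force [ 5.058  3.415 -5.986]
torque [ 0.723 -1.094 -0.066]
gripper_width 33.99
grip_force 68.531
```

Turned 1.06 rad. I'll finish lining up with the hinge, then start the lift on its arc.

Call:
jog_arm(travel=[[0,0,0],[0,0,0],[0,0,0]], rot=[[0,0,-0.6],[0,0,-0.6],[0,0,0]], gripper=[28,28,28])

```text
t: 18.82
eef_pos: [528.6, -13.7, 49.7]
tcp_rot: [3.141, 0.004, -3.025]
ft_force: [5.0, 4.0, -5.2]
gripper_width: 34.1
grip_force: 68.5
```

Call:
jog_arm(travel=[[-0.02,0,-0.08],[-0.02,0,-0.08],[-0.02,0,-0.08],[-0.03,0,-0.08],[0,0,0]], rot=[[0,0,0],[0,0,0],[0,0,0],[0,0,0],[0,0,0]], gripper=[28,28,28,28,28])

```text
t: 19.45
eef_pos: [531.2, -13.4, 62.2]
tcp_rot: [3.141, 0.002, -3.026]
ft_force: [6.5, 3.4, -7.0]
gripper_width: 34.3
grip_force: 67.7
```

It's free: up 12 mm at 7 N. Carrying on along the arc.

Call:
jog_arm(travel=[[-0.05,0,-0.16],[-0.06,0,-0.16],[-0.07,0,-0.155],[-0.07,0,-0.155],[0,0,0]], rot=[[0,0,0],[0,0,0],[0,0,0],[0,0,0],[0,0,0]], gripper=[28,28,28,28,28])

```text
t: 20.08
eef_pos: [539.9, -12.3, 87.0]
tcp_rot: [3.141, -0.0, -3.026]
ft_force: [4.1, 2.9, -9.5]
gripper_width: 34.6
grip_force: 65.4
```

Call:
jog_arm(travel=[[-0.085,0,-0.15],[-0.085,0,-0.15],[-0.095,0,-0.14],[-0.095,0,-0.14],[0,0,0]], rot=[[0,0,0],[0,0,0],[0,0,0],[0,0,0],[0,0,0]], gripper=[28,28,28,28,28])

```text
t: 20.7
eef_pos: [552.2, -10.8, 109.9]
tcp_rot: [3.14, -0.004, -3.027]
ft_force: [1.2, 4.7, -10.2]
gripper_width: 34.0
grip_force: 63.5
```

Call:
jog_arm(travel=[[-0.11,0,-0.13],[-0.11,0,-0.13],[-0.12,0,-0.12],[-0.12,0,-0.12],[0,0,0]], rot=[[0,0,0],[0,0,0],[0,0,0],[0,0,0],[0,0,0]], gripper=[28,28,28,28,28])

```text
t: 21.32
eef_pos: [568.7, -8.6, 129.7]
tcp_rot: [3.139, -0.008, -3.028]
ft_force: [-3.6, 5.1, -5.6]
gripper_width: 34.5
grip_force: 61.9
```

Call:
jog_arm(travel=[[-0.13,0,-0.11],[-0.13,0,-0.11],[-0.14,0,-0.1],[-0.14,0,-0.1],[0,0,0]], rot=[[0,0,0],[0,0,0],[0,0,0],[0,0,0],[0,0,0]], gripper=[28,28,28,28,28])

```text
t: 21.95
eef_pos: [588.6, -6.3, 146.5]
tcp_rot: [3.139, -0.011, -3.027]
ft_force: [-6.2, 5.0, -1.7]
gripper_width: 34.2
grip_force: 60.4
```

Call:
jog_arm(travel=[[-0.14,0,-0.085],[-0.14,0,-0.08],[-0.13,0,-0.075],[0,0,0],[0,0,0]], rot=[[0,0,0],[0,0,0],[0,0,0],[0,0,0],[0,0,0]], gripper=[28,28,28,28,28])

```text
t: 22.58
eef_pos: [604.4, -4.2, 155.9]
tcp_rot: [3.139, -0.012, -3.027]
ft_force: [-5.7, 4.8, -1.6]
gripper_width: 34.3
grip_force: 59.9
```

```bash
python3 - <<'E'
from h import *
st()
i=read_camera("scene")[90:330,150:430]; j=read_camera("wrist")
p=np.zeros((420,800,3),np.uint8); p[:360,:420]=cv2.resize(i,(420,360)); p[:285,420:]=cv2.resize(j,(380,285))
cv2.imwrite("pics/s5.png",cv2.cvtColor(p,cv2.COLOR_RGB2BGR)); 
h=np.array([676.5,4.6]);u=np.array([np.cos(.12),np.sin(.12)]);v=np.array([-u[1],u[0]])
for a in (40,45,50,55,60):
    t=np.radians(a); P=[[*(h-u*(204*np.cos(t)-4*np.sin(t))+v*s*113),74+204*np.sin(t)+4*np.cos(t)] for s in(-1,1)]
    print(a,[((proj("scene",q)-[150,90])*1.5).round() for q in P])
E
```

```text
t 22.575
eef_pos [604.383  -4.189 155.927]
tcp_rot [ 3.139 -0.012 -3.027]
ft_force [-5.655  4.842 -1.577]
torque [0.975 1.602 0.082]
gripper_width 34.301
grip_force 59.95
40 [array([226., 133.]), array([ 81., 106.])]
45 [array([230., 120.]), array([85., 95.])]
50 [array([234., 109.]), array([89., 84.])]
55 [array([238.,  98.]), array([94., 75.])]
60 [array([242.,  88.]), array([99., 66.])]
```

View pics/s5.png

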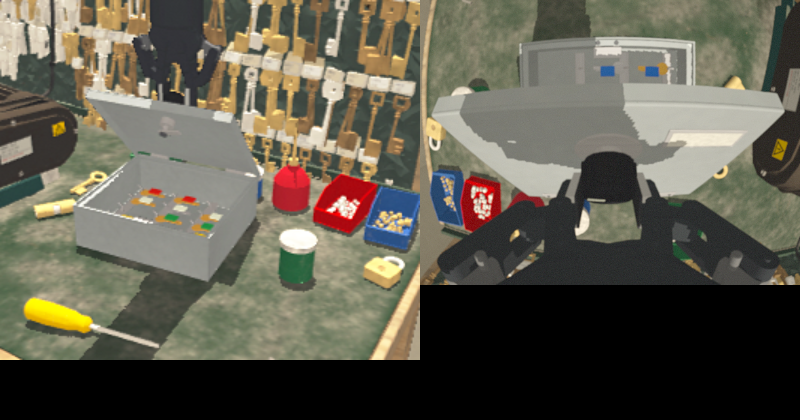

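The scene picture shows the front door corners at about (88,89) and (235,112). That matches roughly 49°, with the knob held between the fingers, the tin upright on the bench and the bystanders untouched. Handing in.

```bash
python3 -c "
from plant import *
print(sign_off())"
```

```text
the job is handed in; nothing more can be done
None
```

The job is handed in: the tin stands upright on the bench to the right of the cabinet, the tug showed the latch caught, turning the knob about 1.2 rad anticlockwise freed it, and the door is held by the knob at roughly 50°.

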